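Seat the glued caps in their marking nests

TASK

The red cap and the silver cap on the laser desk are standing proud of their round nests: push first the red one, which was glued first, and then the silver one straight down until each is fully home. Leave the black cap standing as it is, it has not been glued yet.

Things in the scene. Friction and masses are not known exactly. Their poses are not given: they have to be found in the camera images.
- red_top (a point): centre of the flat top of the red cap, a disc 86 mm across, 18 mm thick. It sits proud in a round aluminium nest fixed to the desk, 98 mm across, rim 30 mm above the desk; its top is 40 to 44 mm above the desk. It slides only straight down, resists with about 7 N, stays where pushed and meets a hard stop with its top at 32 mm (2 mm above the rim): fully home. z points up.
- silver_top (a point): centre of the flat top face of the silver-grey cap; same size, nest, push-fit and heights as the red one, at another place.
- black_top (a point): centre of the flat top face of the black cap; same size, nest, push-fit and heights. Not to be pushed. (Two more nests of the same kind are empty.)

How it is judged:
On the way, in this order (a step that is already met when the one before it is completed fails the run):
1. the red cap is pushed home while the silver cap still stands proud (height (world z) of red_top below 0.0345 m and height (world z) of silver_top above 0.037 m), for 0.2 s.
2. then the silver cap is pushed home too (height (world z) of each of red_top, silver_top below 0.0345 m), for 0.2 s.
At the end, for the whole second after the job is handed in: The tops of the red and the silver cap are no more than 2.5 mm above their fully home height (below 34.5 mm over the desk), and the black cap is within 3 mm of where it stood (all of step 2 and distance of black_top from where it was at the start of the episode below 0.003 m); the robot touches nothing.
It fails at once if the black cap is pushed down by more than 3 mm (distance of black_top from where it was at the start of the episode above 0.003 m).
It also fails if it takes over 32 s, if anything falls off the work surface, if the arm or the gripper's body presses on something with over 40 N, if the wrist force passes 120 N, or if a joint passes its speed limit or range.

ROBOT

A 6-joint arm with a two-finger parallel gripper is mounted at the origin on a cart in front of the work surface, level with it; the furniture and walls round the work are solid. World frame = base frame: x ahead of the robot, y to its left, z up, the work surface at z = 0. Lengths are in m, angles in rad, forces in N, time in s.
With the tool pointing down it reaches from about 0.35 to 0.775 m from the base axis. Payload 5.5 kg.
Tool frame: the origin (TCP) lies on the centre line of the jaws, within the pads' length; the fingertips stand 8 mm ahead of it and the grasp point (between the pads) lies 11 mm behind it; z points along the fingers, y is the direction in which the jaws open and shut (so a half turn about z gives the same grasp; the last joint's range is limited). The gripper opens to 85 mm and grips with 20 to 120 N. Pads are 22 mm wide; open, the fingers measure 114 mm over their backs; the gripper's body (76 mm by 85 mm) begins 54 mm behind the grasp point. The pads swing forward as they close: fully open they stand 13 mm farther back than shut.
Start: joints at [1.172, 0.313, 0.046, 1.304, 0, 1.431], TCP at [0.147, 0.556, 0.201] pointing down, gripper open.
Joint ranges: [-2.76, 2.76], [-0.86, 1.69], [-1.03, 1.26], [-2.2, 2.34], [-1.47, 1.5], [-3.14, 3.14]. Speed limits (rad/s): [2.57, 2.57, 3.14, 3.14, 3.14, 3.14].

INTERFACE

Orientations are given as a unit quaternion [w, x, y, z].
In Python, from workcell import env gives the robot as it stands. The module is installed in compiled form; this text tells all that it offers.
- The arm moves only by the tool play_rows, never from a script. Its argument "steps" is a list of rows, each an object with "claw": the closure in counts, from 0 (fully open) to 255 (shut); "dp": the shift along the tool's x, y, z in m, a list of three; "angular": the turn, a rotation vector about the tool's x, y, z in degrees, a list of three. In form: [{"claw": claw, "dp": [dx, dy, dz], "angular": [wx, wy, wz]}, ...]. A call has exactly 8 rows; each row shifts and turns the commanded pose from where the row before left it, along the tool's axes as they then stand; what a row does not reach is not made up. A row lasts 1/12 s, in which the tool goes at most 41.7 mm and 7.16 degrees, less where a joint would pass 70% of its speed; a pose out of reach is approached as far as the arm can. A call is refused whole if a number of a shift passes 0.0417 or a number of a turn 7.16, either way. A call with a gripper value outside its range is refused whole. The fingers move at their own pace and stop on an object; "force" is the grip in N (left out, the last holds). Time passes only in rows, so rows that do not move let the fingers close, or fill a call up. It gives the time, the measured TCP pose, the force and the opening at its end, in the units of the state.
- env.get_state(): the state, without advancing time (a new reading comes with each control period).
- env.read_camera(name): name is "scene" or "top" or "wrist"; returns (picture, depth): 420x560x3 uint8, red, green, blue; 420x560 float32, m along the optical axis (not along the pixel's ray), 0 where there is no reading.
- env.calibration(name): a dict with "fx", "fy", "cx", "cy" (pixels), "world_from_camera" (4x4, takes a point from camera to world coordinates); the wrist camera has in their place "hand_eye" (4x4, takes a point from camera to tool coordinates, whose origin is the TCP and whose axes are the flange's). Camera axes: x right, y down, z forward; pixel columns grow to the right and rows downward; lengths in m; the calibration is good to about 2 mm. A picture is of the moment at which its call begins: read the wrist's pose just before it. calibration takes no time and is no camera call.
- env.hand_in(): hands the job in, once; it reports no verdict.
The state is a dict: "clock": time; "joint_pos": joint angles; "qvel": joint speeds; "tau": joint torques, N m; "tcp_pos": TCP position; "orientation": TCP orientation; "wrist_force": force on the tool from outside, world axes, zero at the start; "ft_torque": the same for the moment, N m; "finger_gap": finger opening in m.
Only numpy, scipy, OpenCV 4.12 (cv2) and the standard library are available. Lean on these libraries where they do the work, as an engineer would, in place of code of your own. Each camera call takes 0.05 s, during which the arm holds its last target. There are 200 camera calls.

## Working session

There is one attempt and no reset: what is moved stays moved. The work goes in short steps, Python scripts to look and compute and a tool call to move; the robot and the scene stay as the last step left them, time stands still between calls to the robot, and variables do not carry over. Pictures are saved under pics/ and viewed, about 8 in all and at most 12, crops included, and the job is handed in when it is done.

Besides the shell and the picture viewer there is one more tool, called as a command line: name --argument value ..., lists and objects as JSON in quotes. play_rows: Moves the arm, as the interface text tells. Its arguments: {"type":"object","properties":{"steps":{"type":"array","items":{"type":"object","properties":{"claw":{"type":"number"},"dp":{"type":"array","items":{"type":"number"}},"angular":{"type":"array","items":{"type":"number"}}}}},"force":{"type":"number"}},"required":["steps"]}

```bash
mkdir -p pics
python3 - <<'E'
from workcell import env
import cv2,numpy as np
print(env.get_state())
for n in ("top","scene"):
    p,d=env.read_camera(n); cv2.imwrite(f"pics/{n}1.png",p[:,:,::-1]); np.save(f"{n}1.npy",d)
    print(n,env.calibration(n))
print(env.calibration("wrist"))
E
```

```text
{'clock': 0.0, 'joint_pos': array([1.17240204e+00, 3.14019148e-01, 4.49581407e-02, 1.30360188e+00,
       2.48043641e-05, 1.43117369e+00]), 'qvel': array([-0.00011264, -0.00063849,  0.00148912,  0.00073352,  0.00016256,
       -0.00157833]), 'tau': array([-9.73244059e-04, -4.80634725e+01,  2.98527986e+01,  1.94771856e-02,
       -9.81827611e-05, -1.55390291e-05]), 'tcp_pos': array([0.14692634, 0.55531434, 0.19988975]), 'orientation': array([-2.59999899e-04,  1.29025080e-01,  9.91640891e-01, -8.96420584e-04]), 'wrist_force': array([-0.13700189,  0.28837065, -0.0953989 ]), 'ft_torque': array([ 0.02983849,  0.01071447, -0.019609  ]), 'finger_gap': 0.08502241010597525}
top {'fx': 489.16036940728213, 'fy': 489.16036940728213, 'cx': 277.13721365772784, 'cy': 206.44295771191145, 'world_from_camera': array([[ 0.03223395, -0.9748669 ,  0.22044388,  0.32598022],
       [-0.99947856, -0.03185714,  0.00526512,  0.01498173],
       [ 0.00188992, -0.22049865, -0.97538545,  0.92852821],
       [ 0.        ,  0.        ,  0.        ,  1.        ]])}
scene {'fx': 543.1934060245235, 'fy': 543.1934060245235, 'cx': 285.42733351509116, 'cy': 206.47025982307395, 'world_from_camera': array([[-0.90577691, -0.2968225 ,  0.30243112,  0.23420068],
       [-0.42368998,  0.6468505 , -0.63409087,  0.59868632],
       [-0.00741528, -0.7024819 , -0.71166297,  0.74006248],
       [ 0.        ,  0.        ,  0.        ,  1.        ]])}
{'fx': 322.1064499867162, 'fy': 322.1064499867162, 'cx': 273.41921493369404, 'cy': 213.07757155388293, 'hand_eye': array([[-8.01985993e-04, -9.62851056e-01, -2.70031851e-01,
         6.81369263e-02],
       [ 9.99999561e-01, -9.03206733e-04,  2.50592350e-04,
         4.81501764e-04],
       [-4.85177695e-04, -2.70031532e-01,  9.62851357e-01,
        -1.73848104e-01],
       [ 0.00000000e+00,  0.00000000e+00,  0.00000000e+00,
         1.00000000e+00]])}
```

View pics/top1.png

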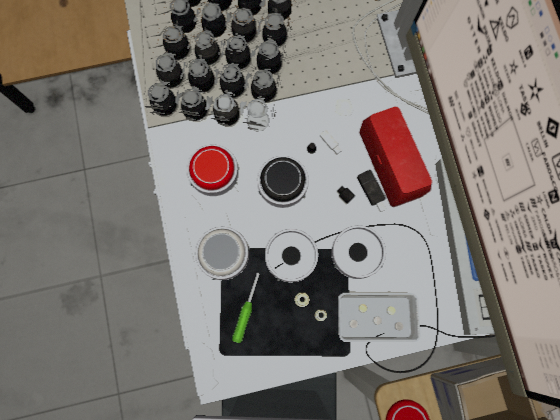

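View pics/scene1.png

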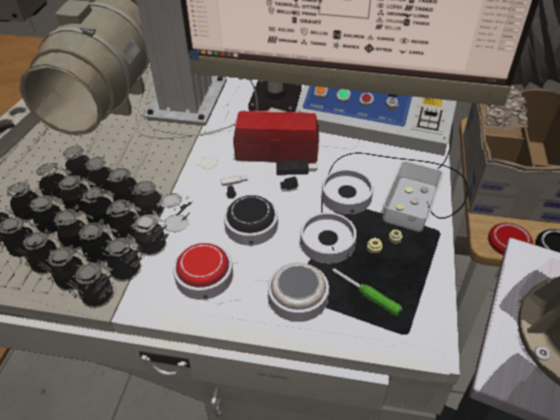

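The top view shows the red cap at about (212,168), black at (283,180), silver at (222,252), and empty nests at (291,256) and (357,252). A monitor stands at the right. The scene view agrees; the red disc at the lower edge (405,412) lies on other furniture.

```bash
cat > h.py <<'E'
import numpy as np
from workcell import env
def world(n,u,v,d=None,z=None,T=None):
    c=env.calibration(n); T=c["world_from_camera"] if T is None else T
    r=T[:3,:3]@np.array([(u-c["cx"])/c["fx"],(v-c["cy"])/c["fy"],1.]); o=T[:3,3]
    return o+r*(d if d is not None else (z-o[2])/r[2])
E
python3 - <<'E'
from h import *
np.set_printoptions(precision=4,suppress=True)
for cam,pts in {"top":dict(red=(212,167),black=(283,179),silver=(222,251),deskA=(190,215),deskB=(255,215)),"scene":dict(red=(203,263),black=(251,214),silver=(299,284))}.items():
    d=np.load(cam+"1.npy")
    for k,(u,v) in pts.items():
        dd=np.median(d[v-3:v+4,u-3:u+4]); print(cam,k,world(cam,u,v,d=dd),world(cam,u,v,z=.042))
# segment caps by height using top depth
d=np.load("top1.npy");c=env.calibration("top");T=c["world_from_camera"]
v,u=np.mgrid[:420,:560]
P=np.stack([(u-c["cx"])/c["fx"]*d,(v-c["cy"])/c["fy"]*d,d],-1)@T[:3,:3].T+T[:3,3]
for k,(a,b) in dict(red=(212,167),black=(283,179),silver=(222,251)).items():
    m=(np.hypot(u-a,v-b)<32)&(P[...,2]>.036)&(P[...,2]<.05)
    q=P[m]; print(k,m.sum(),(q.min(0)+q.max(0))/2,np.ptp(q,axis=0)[:2],np.median(q,0))
E
```

```text
top red [0.5985 0.1453 0.0429] [0.5988 0.1454 0.042 ]
top black [0.5795 0.0104 0.0426] [0.5796 0.0104 0.042 ]
top silver [0.44   0.1174 0.042 ] [0.44   0.1174 0.042 ]
top deskA [ 0.5135  0.1884 -0.001 ] [0.5049 0.1804 0.042 ]
top deskB [ 0.5176  0.0624 -0.0008] [0.5088 0.0602 0.042 ]
scene red [0.5968 0.1532 0.0453] [0.5985 0.1511 0.042 ]
scene black [0.5771 0.0219 0.045 ] [0.5786 0.0194 0.042 ]
scene silver [0.4376 0.1254 0.0442] [0.4383 0.1239 0.042 ]
red 1510 [0.6005 0.1477 0.0418] [0.0843 0.0846] [0.5986 0.1462 0.0425]
black 1537 [0.5823 0.0105 0.0421] [0.085  0.0837] [0.5803 0.0109 0.0427]
silver 1669 [0.4392 0.1195 0.0419] [0.0847 0.0845] [0.4385 0.1188 0.0417]
```

play_rows --steps '[{"claw":255,"dp":[-0.034,-0.0174,0],"angular":[0,0,0]},{"claw":255,"dp":[-0.034,-0.0174,0],"angular":[0,0,0]},{"claw":255,"dp":[-0.034,-0.0174,0],"angular":[0,0,0]},{"claw":255,"dp":[-0.034,-0.0174,0],"angular":[0,0,0]},{"claw":255,"dp":[-0.034,-0.0174,0],"angular":[0,0,0]},{"claw":255,"dp":[-0.034,-0.0174,0],"angular":[0,0,0]},{"claw":255,"dp":[-0.034,-0.0174,0],"angular":[0,0,0]},{"claw":255,"dp":[-0.034,-0.0174,0],"angular":[0,0,0]}]' --force 40

```text
clock: 0.77
tcp_pos: [0.3753, 0.3501, 0.2005]
orientation: [-0.0, 0.129, 0.992, -0.0]
wrist_force: [0.1, 0.9, -0.5]
finger_gap: -0.0003
```

play_rows --steps '[{"claw":255,"dp":[-0.034,-0.0174,0],"angular":[0,0,0]},{"claw":255,"dp":[-0.034,-0.0174,0],"angular":[0,0,0]},{"claw":255,"dp":[-0.034,-0.0174,0],"angular":[0,0,0]},{"claw":255,"dp":[-0.034,-0.0174,0],"angular":[0,0,0]},{"claw":255,"dp":[-0.034,-0.0174,0],"angular":[0,0,0]},{"claw":255,"dp":[-0.034,-0.0174,0],"angular":[0,0,0]},{"claw":255,"dp":[-0.034,-0.0174,0],"angular":[0,0,0]},{"claw":255,"dp":[-0.033,-0.0174,0],"angular":[0,0,0]}]'

```text
clock: 1.43
tcp_pos: [0.6018, 0.1462, 0.2003]
orientation: [-0.0, 0.129, 0.992, -0.0]
wrist_force: [0.8, -0.0, 0.8]
finger_gap: 0.0001
```

Run:
```python
from h import *
import cv2
from scipy.spatial.transform import Rotation as R
np.set_printoptions(precision=4,suppress=True)
s=env.get_state(); p,d=env.read_camera("wrist"); cv2.imwrite("pics/w1.png",p[:,:,::-1])
print(s["clock"],s["tcp_pos"],s["joint_pos"])
W=np.eye(4); W[:3,:3]=R.from_quat(s["orientation"],scalar_first=True).as_matrix(); W[:3,3]=s["tcp_pos"]
c=env.calibration("wrist"); T=W@c["hand_eye"]; np.savez("w1.npz",T=T,d=d)
v,u=np.mgrid[:420,:560]
P=np.stack([(u-c["cx"])/c["fx"]*d,(v-c["cy"])/c["fy"]*d,d],-1)@T[:3,:3].T+T[:3,3]
m=(P[...,2]>.036)&(P[...,2]<.05)&(d>0)&(np.hypot(P[...,0]-.6,P[...,1]-.147)<.055)
q=P[m]; print(m.sum(),(q.min(0)+q.max(0))/2,np.ptp(q,axis=0),np.median(q,0))
```

```text
1.4333 [0.6018 0.1462 0.2003] [0.1086 0.4024 0.1734 1.3425 0.0001 0.3677]
5016 [0.6042 0.1498 0.0416] [0.0855 0.0853 0.0109] [0.6017 0.1503 0.044 ]
```

View pics/w1.png

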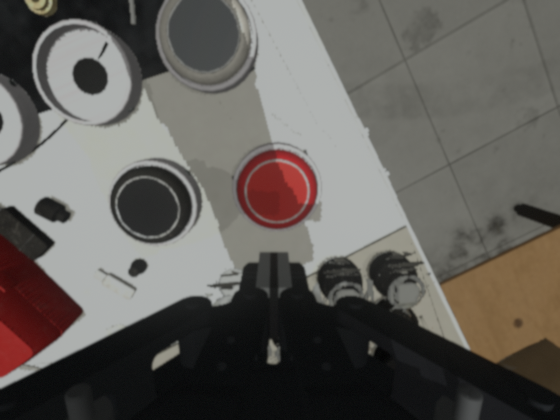

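The red cap is at (277,188) in the wrist view, with the fingertips just ahead of it at (275,255). The wrist estimate (0.604, 0.150) agrees with the top view within 4 mm, which is good enough to go down.

play_rows --steps '[{"claw":255,"dp":[0,0.003,0.03],"angular":[0,0,0]},{"claw":255,"dp":[0,0,0.03],"angular":[0,0,0]},{"claw":255,"dp":[0,0,0.03],"angular":[0,0,0]},{"claw":255,"dp":[0,0,0.03],"angular":[0,0,0]},{"claw":255,"dp":[0,0,0.015],"angular":[0,0,0]},{"claw":255,"dp":[0,0,0.006],"angular":[0,0,0]},{"claw":255,"dp":[0,0,0.003],"angular":[0,0,0]},{"claw":255,"dp":[0,0,0],"angular":[0,0,0]}]'

```text
clock: 2.15
tcp_pos: [0.6015, 0.1508, 0.0567]
orientation: [-0.0, 0.129, 0.992, -0.0]
wrist_force: [-0.4, -0.4, -0.0]
finger_gap: 0.0001
```

play_rows --steps '[{"claw":255,"dp":[0,0,0.002],"angular":[0,0,0]},{"claw":255,"dp":[0,0,0.002],"angular":[0,0,0]},{"claw":255,"dp":[0,0,0.002],"angular":[0,0,0]},{"claw":255,"dp":[0,0,0.002],"angular":[0,0,0]},{"claw":255,"dp":[0,0,0.002],"angular":[0,0,0]},{"claw":255,"dp":[0,0,0.002],"angular":[0,0,0]},{"claw":255,"dp":[0,0,0.001],"angular":[0,0,0]},{"claw":255,"dp":[0,0,0],"angular":[0,0,0]}]'

```text
clock: 2.82
tcp_pos: [0.6013, 0.1507, 0.0434]
orientation: [-0.0, 0.129, 0.992, -0.0]
wrist_force: [0.2, -0.2, 0.5]
finger_gap: 0.0001
```

play_rows --steps '[{"claw":255,"dp":[0,0,0],"angular":[0,0,0]},{"claw":255,"dp":[0,0,0],"angular":[0,0,0]},{"claw":255,"dp":[0,0,0],"angular":[0,0,0]},{"claw":255,"dp":[0,0,0],"angular":[0,0,0]},{"claw":255,"dp":[0,0,0.0005],"angular":[0,0,0]},{"claw":255,"dp":[0,0,0.0005],"angular":[0,0,0]},{"claw":255,"dp":[0,0,0.0005],"angular":[0,0,0]},{"claw":255,"dp":[0,0,0.0005],"angular":[0,0,0]}]'

```text
clock: 3.48
tcp_pos: [0.6016, 0.1507, 0.0417]
orientation: [0.0, 0.129, 0.992, 0.0]
wrist_force: [0.3, -0.1, -0.3]
finger_gap: -0.0003
```

Run:
```python
import cv2,numpy as np
from h import *
np.set_printoptions(precision=4,suppress=True)
p,d=env.read_camera("scene"); cv2.imwrite("pics/s2.png",cv2.resize(p[160:340,120:360,::-1],None,fx=3,fy=3,interpolation=cv2.INTER_CUBIC))
d0=np.load("scene1.npy")
for k,(u,v) in dict(redL=(183,265),redF=(203,280),redR=(221,270),sil=(299,284),blk=(251,214)).items():
    f=lambda D:world("scene",u,v,d=np.median(D[v-3:v+4,u-3:u+4]))
    print(k,f(d0),f(d))
print(env.get_state()["wrist_force"])
```

```text
redL [0.6246 0.17   0.0447] [0.6249 0.1697 0.0442]
redF [0.5805 0.1809 0.0421] [0.5805 0.1808 0.042 ]
redR [0.5644 0.1514 0.0421] [0.5643 0.1515 0.0423]
sil [0.4376 0.1254 0.0442] [0.4375 0.1258 0.0448]
blk [0.5771 0.0219 0.045 ] [0.5773 0.0216 0.0447]
[-0.1849 -0.5818 -1.7176]
```

View pics/s2.png

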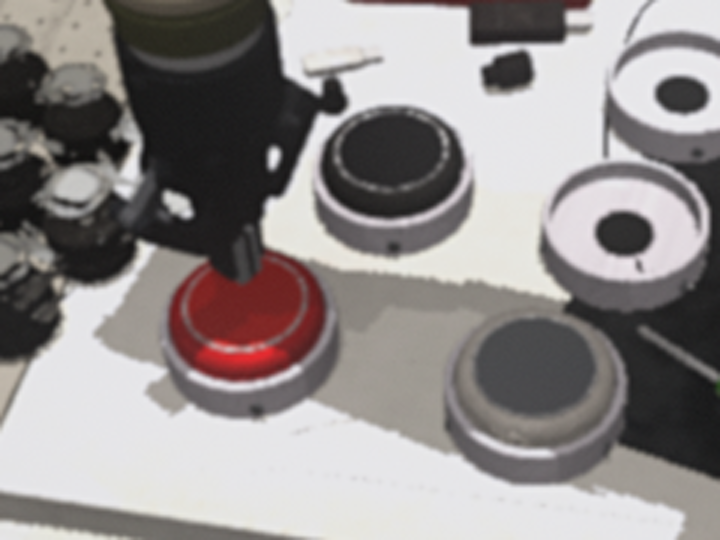

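The tip (full frame about (201,253)) sits over the red cap, which has not moved: its depth is unchanged and there is no force. So the tip is shorter than I assumed; I keep going down in small steps and watch the force.

play_rows --steps '[{"claw":255,"dp":[0,0,0.0005],"angular":[0,0,0]},{"claw":255,"dp":[0,0,0.0005],"angular":[0,0,0]},{"claw":255,"dp":[0,0,0.0005],"angular":[0,0,0]},{"claw":255,"dp":[0,0,0.0005],"angular":[0,0,0]},{"claw":255,"dp":[0,0,0.0005],"angular":[0,0,0]},{"claw":255,"dp":[0,0,0.0005],"angular":[0,0,0]},{"claw":255,"dp":[0,0,0.0005],"angular":[0,0,0]},{"claw":255,"dp":[0,0,0.0005],"angular":[0,0,0]}]'

```text
clock: 4.2
tcp_pos: [0.6016, 0.1507, 0.0378]
orientation: [0.0, 0.129, 0.992, 0.0]
wrist_force: [-0.4, -0.4, 0.5]
finger_gap: 0.0005
```

Run:
```python
import cv2
from h import *
from scipy.spatial.transform import Rotation as R
np.set_printoptions(precision=4,suppress=True)
s=env.get_state(); p,d=env.read_camera("wrist"); cv2.imwrite("pics/w2.png",cv2.resize(p[120:360,140:420,::-1],None,fx=2.5,fy=2.5))
W=np.eye(4); W[:3,:3]=R.from_quat(s["orientation"],scalar_first=True).as_matrix(); W[:3,3]=s["tcp_pos"]
T=W@env.calibration("wrist")["hand_eye"]; np.savez("w2.npz",T=T,d=d)
print(s["tcp_pos"],s["wrist_force"])
for v in range(215,270,5): print(v,[world("wrist",u,v,d=d[v,u],T=T).round(4).tolist() for u in (268,281)])
```

```text
[0.6016 0.1507 0.0378] [-0.4312 -0.4497  0.4632]
215 [[0.5819, 0.1534, 0.0432], [0.5832, 0.1604, 0.0449]]
220 [[0.5841, 0.1529, 0.0451], [0.5863, 0.1596, 0.0438]]
225 [[0.5868, 0.1522, 0.0452], [0.5888, 0.1589, 0.0446]]
230 [[0.5897, 0.1513, 0.0445], [0.5918, 0.1582, 0.0439]]
235 [[0.5927, 0.1505, 0.044], [0.5944, 0.1575, 0.0445]]
240 [[0.5953, 0.1498, 0.0447], [0.5971, 0.1568, 0.0447]]
245 [[0.5989, 0.1488, 0.0428], [0.6003, 0.156, 0.0438]]
250 [[0.6012, 0.1482, 0.0443], [0.6029, 0.1553, 0.0447]]
255 [[0.5909, 0.1515, 0.0766], [0.5926, 0.1572, 0.0762]]
260 [[0.5909, 0.1516, 0.0821], [0.5924, 0.1571, 0.0822]]
265 [[0.5907, 0.1518, 0.0878], [0.5922, 0.157, 0.0874]]
```

View pics/w2.png

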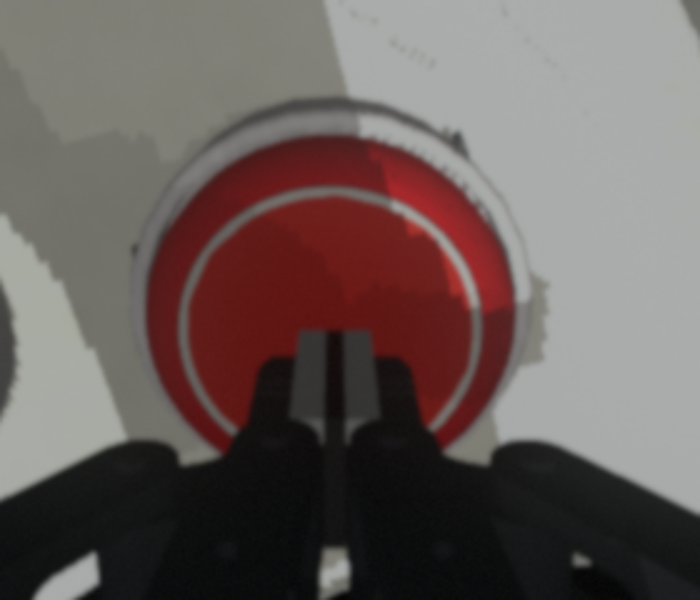

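The shut pads' front faces are at x≈0.591, and their ends (crop y≈330) lie at about z≈0.074 by depth. That puts them some 30 mm above the cap, which disagrees with the stated 8 mm ahead of the TCP. I go down at most 8 mm per call, less than the cap's travel.

play_rows --steps '[{"claw":255,"dp":[0,0,0.001],"angular":[0,0,0]},{"claw":255,"dp":[0,0,0.001],"angular":[0,0,0]},{"claw":255,"dp":[0,0,0.001],"angular":[0,0,0]},{"claw":255,"dp":[0,0,0.001],"angular":[0,0,0]},{"claw":255,"dp":[0,0,0.001],"angular":[0,0,0]},{"claw":255,"dp":[0,0,0.001],"angular":[0,0,0]},{"claw":255,"dp":[0,0,0.001],"angular":[0,0,0]},{"claw":255,"dp":[0,0,0.001],"angular":[0,0,0]}]'

```text
clock: 4.92
tcp_pos: [0.6016, 0.1507, 0.0297]
orientation: [0.0, 0.129, 0.992, 0.0]
wrist_force: [1.3, -0.6, -0.1]
finger_gap: -0.0001
```

```bash
cat > chk.py <<'E'
from h import *
np.set_printoptions(precision=4,suppress=True)
s=env.get_state(); print(s["clock"],s["tcp_pos"],s["wrist_force"])
d0=np.load("scene1.npy"); p,d=env.read_camera("scene")
import cv2; cv2.imwrite("pics/last.png",cv2.resize(p[160:340,120:360,::-1],None,fx=3,fy=3,interpolation=cv2.INTER_CUBIC))
for k,(u,v) in dict(red1=(190,272),red2=(203,276),red3=(216,272),sil1=(285,290),sil2=(299,295),sil3=(311,290),blk=(251,218)).items():
    f=lambda D:world("scene",u,v,d=np.median(D[v-2:v+3,u-2:u+3]))[2]
    print(k,"%.4f -> %.4f"%(f(d0),f(d)))
E
python3 chk.py
python3 - <<'E'
from h import *
T=np.linalg.inv(env.calibration("scene")["world_from_camera"]);c=env.calibration("scene")
for z in (.034,.044,.074):
    q=T@[.6016,.1507,z,1]; print(z,q[0]/q[2]*c["fx"]+c["cx"],q[1]/q[2]*c["fy"]+c["cy"])
E
```

```text
4.9167 [0.6016 0.1507 0.0297] [ 1.3098 -0.5523 -0.0861]
red1 0.0445 -> 0.0449
red2 0.0447 -> 0.0443
red3 0.0444 -> 0.0441
sil1 0.0441 -> 0.0434
sil2 0.0439 -> 0.0430
sil3 0.0437 -> 0.0434
blk 0.0454 -> 0.0450
0.034 202.07816997945042 265.26631268910734
0.044 201.36686534243893 261.4513130595761
0.074 199.16306433113715 249.6314828430871
```

play_rows --steps '[{"claw":255,"dp":[0,0,0.001],"angular":[0,0,0]},{"claw":255,"dp":[0,0,0.001],"angular":[0,0,0]},{"claw":255,"dp":[0,0,0.001],"angular":[0,0,0]},{"claw":255,"dp":[0,0,0.001],"angular":[0,0,0]},{"claw":255,"dp":[0,0,0.001],"angular":[0,0,0]},{"claw":255,"dp":[0,0,0.001],"angular":[0,0,0]},{"claw":255,"dp":[0,0,0.001],"angular":[0,0,0]},{"claw":255,"dp":[0,0,0.001],"angular":[0,0,0]}]'

```text
clock: 5.63
tcp_pos: [0.6016, 0.1507, 0.0217]
orientation: [0.0, 0.129, 0.992, 0.0]
wrist_force: [0.3, -0.5, -0.1]
finger_gap: 0.0001
```

```bash
python3 chk.py; cp pics/last.png pics/s3.png
```

```text
5.6333 [0.6016 0.1507 0.0217] [ 0.2719 -0.5091 -0.0635]
red1 0.0445 -> 0.0449
red2 0.0447 -> 0.0447
red3 0.0444 -> 0.0443
sil1 0.0441 -> 0.0440
sil2 0.0439 -> 0.0433
sil3 0.0437 -> 0.0436
blk 0.0454 -> 0.0440
```

View pics/s3.png

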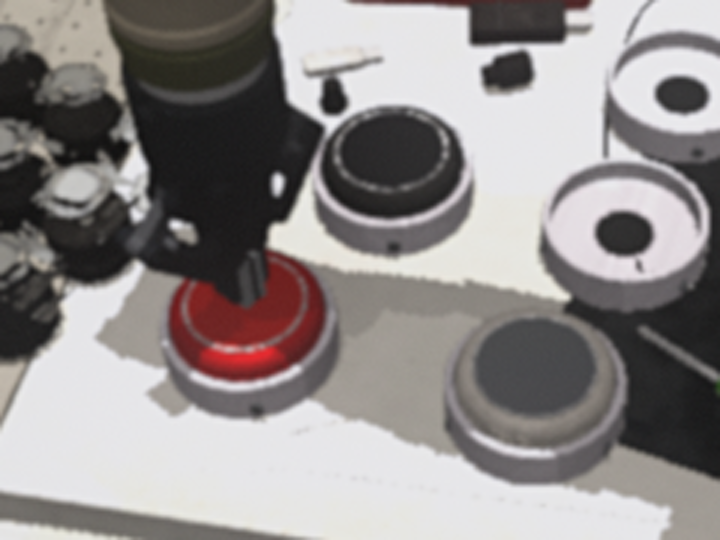

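The tip now projects to about full frame (202,261), right at the cap's surface, so contact is near. Smaller steps.

play_rows --steps '[{"claw":255,"dp":[0,0,0.001],"angular":[0,0,0]},{"claw":255,"dp":[0,0,0.001],"angular":[0,0,0]},{"claw":255,"dp":[0,0,0.001],"angular":[0,0,0]},{"claw":255,"dp":[0,0,0.0005],"angular":[0,0,0]},{"claw":255,"dp":[0,0,0.0005],"angular":[0,0,0]},{"claw":255,"dp":[0,0,0.0005],"angular":[0,0,0]},{"claw":255,"dp":[0,0,0.0005],"angular":[0,0,0]},{"claw":255,"dp":[0,0,0.0005],"angular":[0,0,0]}]'

```text
clock: 6.35
tcp_pos: [0.6017, 0.1507, 0.0163]
orientation: [0.0, 0.129, 0.992, 0.0]
wrist_force: [-0.2, -0.6, -0.6]
finger_gap: 0.0004
```

play_rows --steps '[{"claw":255,"dp":[0,0,0.001],"angular":[0,0,0]},{"claw":255,"dp":[0,0,0.001],"angular":[0,0,0]},{"claw":255,"dp":[0,0,0.0005],"angular":[0,0,0]},{"claw":255,"dp":[0,0,0.0005],"angular":[0,0,0]},{"claw":255,"dp":[0,0,0.0005],"angular":[0,0,0]},{"claw":255,"dp":[0,0,0.0005],"angular":[0,0,0]},{"claw":255,"dp":[0,0,0.0005],"angular":[0,0,0]},{"claw":255,"dp":[0,0,0.0005],"angular":[0,0,0]}]'

```text
clock: 7.02
tcp_pos: [0.6016, 0.1507, 0.0122]
orientation: [0.0, 0.129, 0.992, 0.0]
wrist_force: [-2.7, -1.0, 7.2]
finger_gap: 0.0001
```

```bash
python3 chk.py
```

```text
7.0167 [0.6016 0.1507 0.0122] [-2.7258 -1.0181  7.1766]
red1 0.0445 -> 0.0440
red2 0.0447 -> 0.0438
red3 0.0444 -> 0.0440
sil1 0.0441 -> 0.0442
sil2 0.0439 -> 0.0444
sil3 0.0437 -> 0.0440
blk 0.0454 -> 0.0457
```

Contact at 7.2 N with the TCP at 0.0122. Now I push.

play_rows --steps '[{"claw":255,"dp":[0,0,0.001],"angular":[0,0,0]},{"claw":255,"dp":[0,0,0.001],"angular":[0,0,0]},{"claw":255,"dp":[0,0,0.001],"angular":[0,0,0]},{"claw":255,"dp":[0,0,0.001],"angular":[0,0,0]},{"claw":255,"dp":[0,0,0.001],"angular":[0,0,0]},{"claw":255,"dp":[0,0,0.001],"angular":[0,0,0]},{"claw":255,"dp":[0,0,0.001],"angular":[0,0,0]},{"claw":255,"dp":[0,0,0.0005],"angular":[0,0,0]}]'

```text
clock: 7.73
tcp_pos: [0.6016, 0.1507, 0.0046]
orientation: [0.0, 0.129, 0.992, 0.0]
wrist_force: [-2.0, -0.6, 6.3]
finger_gap: -0.0003
```

```bash
python3 chk.py
```

```text
7.7333 [0.6016 0.1507 0.0046] [-2.0189 -0.6053  6.3249]
red1 0.0445 -> 0.0366
red2 0.0447 -> 0.0366
red3 0.0444 -> 0.0363
sil1 0.0441 -> 0.0436
sil2 0.0439 -> 0.0439
sil3 0.0437 -> 0.0443
blk 0.0454 -> 0.0449
```

play_rows --steps '[{"claw":255,"dp":[0,0,0.0005],"angular":[0,0,0]},{"claw":255,"dp":[0,0,0.0005],"angular":[0,0,0]},{"claw":255,"dp":[0,0,0.0005],"angular":[0,0,0]},{"claw":255,"dp":[0,0,0.0005],"angular":[0,0,0]},{"claw":255,"dp":[0,0,0],"angular":[0,0,0]},{"claw":255,"dp":[0,0,0],"angular":[0,0,0]},{"claw":255,"dp":[0,0,0],"angular":[0,0,0]},{"claw":255,"dp":[0,0,0],"angular":[0,0,0]}]'

```text
clock: 8.45
tcp_pos: [0.6016, 0.1507, 0.0026]
orientation: [0.0, 0.129, 0.992, 0.0]
wrist_force: [-2.6, -1.1, 5.9]
finger_gap: -0.0001
```

Still only friction, no stop yet.

play_rows --steps '[{"claw":255,"dp":[0,0,0.0005],"angular":[0,0,0]},{"claw":255,"dp":[0,0,0.0005],"angular":[0,0,0]},{"claw":255,"dp":[0,0,0.0005],"angular":[0,0,0]},{"claw":255,"dp":[0,0,0],"angular":[0,0,0]},{"claw":255,"dp":[0,0,0],"angular":[0,0,0]},{"claw":255,"dp":[0,0,0],"angular":[0,0,0]},{"claw":255,"dp":[0,0,0],"angular":[0,0,0]},{"claw":255,"dp":[0,0,0],"angular":[0,0,0]}]'

```text
clock: 9.12
tcp_pos: [0.6016, 0.1507, 0.0015]
orientation: [0.0, 0.129, 0.992, 0.0]
wrist_force: [-3.5, -0.5, 8.1]
finger_gap: -0.0002
```

```bash
python3 chk.py
```

```text
9.1167 [0.6016 0.1507 0.0015] [-3.5201 -0.5178  8.1394]
red1 0.0445 -> 0.0332
red2 0.0447 -> 0.0339
red3 0.0444 -> 0.0336
sil1 0.0441 -> 0.0437
sil2 0.0439 -> 0.0444
sil3 0.0437 -> 0.0434
blk 0.0454 -> 0.0443
```

The pose lags its command by about 0.4 mm and the force is rising, so this is probably the stop. I confirm with another 1 mm.

play_rows --steps '[{"claw":255,"dp":[0,0,0.0005],"angular":[0,0,0]},{"claw":255,"dp":[0,0,0.0005],"angular":[0,0,0]},{"claw":255,"dp":[0,0,0],"angular":[0,0,0]},{"claw":255,"dp":[0,0,0],"angular":[0,0,0]},{"claw":255,"dp":[0,0,0],"angular":[0,0,0]},{"claw":255,"dp":[0,0,0],"angular":[0,0,0]},{"claw":255,"dp":[0,0,0],"angular":[0,0,0]},{"claw":255,"dp":[0,0,0],"angular":[0,0,0]}]'

```text
clock: 9.83
tcp_pos: [0.6017, 0.1508, 0.0015]
orientation: [0.001, 0.129, 0.992, 0.0]
wrist_force: [-6.1, -0.4, 13.9]
finger_gap: 0.0003
```

Hard stop confirmed: the TCP stays at 0.0015 while the force rises to 13.9 N. Red is home, so I lift and go to silver.

play_rows --steps '[{"claw":255,"dp":[0,0,-0.03],"angular":[0,0,0]},{"claw":255,"dp":[0,0,-0.03],"angular":[0,0,0]},{"claw":255,"dp":[0.0297,-0.0141,0],"angular":[0,0,0]},{"claw":255,"dp":[0.0297,-0.0141,0],"angular":[0,0,0]},{"claw":255,"dp":[0.0297,-0.0141,0],"angular":[0,0,0]},{"claw":255,"dp":[0.0297,-0.0141,0],"angular":[0,0,0]},{"claw":255,"dp":[0.0297,-0.0141,0],"angular":[0,0,0]},{"claw":255,"dp":[0,0,0],"angular":[0,0,0]}]'

```text
clock: 10.5
tcp_pos: [0.431, 0.1197, 0.0578]
orientation: [-0.005, 0.129, 0.992, -0.001]
wrist_force: [-0.6, 0.3, -0.5]
finger_gap: 0.0002
```

```bash
python3 - <<'E'
from h import *
import cv2
from scipy.spatial.transform import Rotation as R
np.set_printoptions(precision=4,suppress=True)
s=env.get_state(); p,d=env.read_camera("wrist"); cv2.imwrite("pics/w3.png",p[:,:,::-1])
print(s["clock"],s["tcp_pos"],s["joint_pos"])
W=np.eye(4); W[:3,:3]=R.from_quat(s["orientation"],scalar_first=True).as_matrix(); W[:3,3]=s["tcp_pos"]
c=env.calibration("wrist"); T=W@c["hand_eye"]
v,u=np.mgrid[:420,:560]
P=np.stack([(u-c["cx"])/c["fx"]*d,(v-c["cy"])/c["fy"]*d,d],-1)@T[:3,:3].T+T[:3,3]
for n,x,y in (("silver",.44,.121),("red",.602,.15)):
    m=(P[...,2]>.025)&(P[...,2]<.055)&(d>0)&(np.hypot(P[...,0]-x,P[...,1]-y)<.035)
    q=P[m]; print(n,m.sum(),np.median(q,0)) if m.any() else 0
m=(P[...,2]>.036)&(P[...,2]<.055)&(d>0)&(np.hypot(P[...,0]-.44,P[...,1]-.121)<.055)
q=P[m]; print((q.min(0)+q.max(0))/2,np.ptp(q,axis=0))
E
python3 chk.py
```

```text
10.5 [0.431  0.1197 0.0578] [ 0.0912  0.1771 -0.504   0.899  -0.      0.3497]
silver 6681 [0.431  0.1268 0.0433]
[0.441  0.1216 0.041 ] [0.0825 0.0856 0.01  ]
10.55 [0.4355 0.1202 0.0588] [ 0.8028  0.0679 -0.4901]
red1 0.0445 -> 0.0328
red2 0.0447 -> 0.0336
red3 0.0444 -> 0.0333
sil1 0.0441 -> 0.0443
sil2 0.0439 -> 0.0440
sil3 0.0437 -> 0.0435
blk 0.0454 -> 0.0444
```

View pics/w3.png

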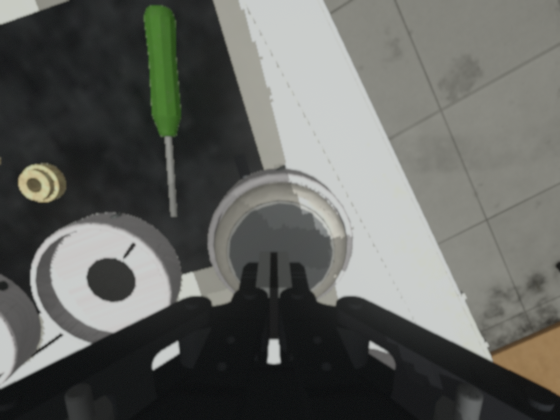

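The silver cap fills the view at about (281,245) with the tip over its face. The silver centre measures (0.441, 0.122), and the red cap stays home at −11 mm. Going down.

play_rows --steps '[{"claw":255,"dp":[0,0.001,0],"angular":[0,0,0]},{"claw":255,"dp":[0,0,0.02],"angular":[0,0,0]},{"claw":255,"dp":[0,0,0.015],"angular":[0,0,0]},{"claw":255,"dp":[0,0,0.006],"angular":[0,0,0]},{"claw":255,"dp":[0,0,0.003],"angular":[0,0,0]},{"claw":255,"dp":[0,0,0.002],"angular":[0,0,0]},{"claw":255,"dp":[0,0,0.001],"angular":[0,0,0]},{"claw":255,"dp":[0,0,0.001],"angular":[0,0,0]}]'

```text
clock: 11.27
tcp_pos: [0.4412, 0.1216, 0.0118]
orientation: [0.001, 0.129, 0.992, 0.0]
wrist_force: [-1.8, -0.1, 5.6]
finger_gap: -0.0001
```

play_rows --steps '[{"claw":255,"dp":[0,0,0.001],"angular":[0,0,0]},{"claw":255,"dp":[0,0,0.001],"angular":[0,0,0]},{"claw":255,"dp":[0,0,0.001],"angular":[0,0,0]},{"claw":255,"dp":[0,0,0.001],"angular":[0,0,0]},{"claw":255,"dp":[0,0,0.001],"angular":[0,0,0]},{"claw":255,"dp":[0,0,0.001],"angular":[0,0,0]},{"claw":255,"dp":[0,0,0.001],"angular":[0,0,0]},{"claw":255,"dp":[0,0,0.001],"angular":[0,0,0]}]'

```text
clock: 11.93
tcp_pos: [0.4412, 0.1216, 0.0045]
orientation: [0.001, 0.129, 0.992, 0.0]
wrist_force: [-1.0, -0.0, 6.8]
finger_gap: 0.0003
```

play_rows --steps '[{"claw":255,"dp":[0,0,0.0005],"angular":[0,0,0]},{"claw":255,"dp":[0,0,0.0005],"angular":[0,0,0]},{"claw":255,"dp":[0,0,0.0005],"angular":[0,0,0]},{"claw":255,"dp":[0,0,0.0005],"angular":[0,0,0]},{"claw":255,"dp":[0,0,0.0005],"angular":[0,0,0]},{"claw":255,"dp":[0,0,0.0005],"angular":[0,0,0]},{"claw":255,"dp":[0,0,0],"angular":[0,0,0]},{"claw":255,"dp":[0,0,0],"angular":[0,0,0]}]'

```text
clock: 12.6
tcp_pos: [0.4412, 0.1217, 0.0015]
orientation: [0.001, 0.129, 0.992, 0.0]
wrist_force: [-1.3, -0.2, 6.2]
finger_gap: 0.0001
```

```bash
python3 chk.py
```

```text
12.6 [0.4412 0.1217 0.0015] [-1.2754 -0.2008  6.1916]
red1 0.0445 -> 0.0339
red2 0.0447 -> 0.0334
red3 0.0444 -> 0.0331
sil1 0.0441 -> 0.0332
sil2 0.0439 -> 0.0332
sil3 0.0437 -> 0.0333
blk 0.0454 -> 0.0444
```

Silver is down to the same TCP height as red's stop. I confirm the stop with 1.5 mm more.

play_rows --steps '[{"claw":255,"dp":[0,0,0.0005],"angular":[0,0,0]},{"claw":255,"dp":[0,0,0.0005],"angular":[0,0,0]},{"claw":255,"dp":[0,0,0.0005],"angular":[0,0,0]},{"claw":255,"dp":[0,0,0],"angular":[0,0,0]},{"claw":255,"dp":[0,0,0],"angular":[0,0,0]},{"claw":255,"dp":[0,0,0],"angular":[0,0,0]},{"claw":255,"dp":[0,0,0],"angular":[0,0,0]},{"claw":255,"dp":[0,0,0],"angular":[0,0,0]}]'

```text
clock: 13.32
tcp_pos: [0.4413, 0.1217, 0.0014]
orientation: [0.001, 0.129, 0.992, 0.0]
wrist_force: [-6.1, -0.2, 19.8]
finger_gap: 0.0005
```

play_rows --steps '[{"claw":255,"dp":[0,0,-0.015],"angular":[0,0,0]},{"claw":255,"dp":[0,0,-0.03],"angular":[0,0,0]},{"claw":255,"dp":[0,0,-0.03],"angular":[0,0,0]},{"claw":255,"dp":[0,0,-0.03],"angular":[0,0,0]},{"claw":255,"dp":[0,0,-0.015],"angular":[0,0,0]},{"claw":255,"dp":[0,0,0],"angular":[0,0,0]},{"claw":255,"dp":[0,0,0],"angular":[0,0,0]},{"claw":255,"dp":[0,0,0],"angular":[0,0,0]}]'

```text
clock: 13.98
tcp_pos: [0.4399, 0.1215, 0.1183]
orientation: [-0.0, 0.129, 0.992, -0.0]
wrist_force: [0.5, -0.8, -0.5]
finger_gap: -0.0001
```

```bash
python3 chk.py; cp pics/last.png pics/s4.png
```

```text
13.9833 [0.4399 0.1215 0.1183] [ 0.4735 -0.787  -0.5407]
red1 0.0445 -> 0.0335
red2 0.0447 -> 0.0334
red3 0.0444 -> 0.0326
sil1 0.0441 -> 0.0339
sil2 0.0439 -> 0.0334
sil3 0.0437 -> 0.0334
blk 0.0454 -> 0.0450
```

View pics/s4.png

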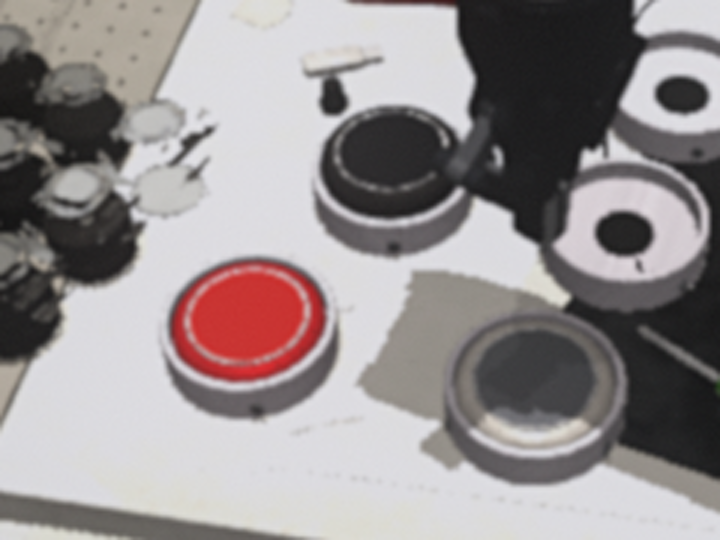

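In this crop the red cap (250,318) and the silver cap (535,380) sit level in their nests. The black cap (390,160) still stands proud, and the gripper is clear of everything. Handing in.

```bash
python3 -c "
from workcell import env
print(env.hand_in())"
```

```text
the job is handed in; nothing more can be done
None
```

I pushed the red cap home first and then the silver cap, both with the shut fingers. I then lifted clear and handed in at about 14 s of the 32 s allowed.

- **Stops:** Each cap gave about 6–7 N on the way down. Each then met a hard stop at the same TCP height (1.5 mm), where the force rose to 13.9 N for red and 19.8 N for silver.
- **Depth checks:** In the scene camera both tops dropped about 10.5–11 mm, from about 44.5 to 33.5 mm. That camera reads 1–2 mm high, so this agrees with the 32 mm home height. Silver still read about 44 mm when red was home.
- **Black cap:** It read 45.4 mm at the start and 45.0 mm at the end, which is within the camera noise, and the gripper was never brought over it.
- **Release:** The wrist force was back near zero after the lift, and the last picture shows the gripper clear of everything.

**Disagreement:** The shut fingertips met the caps about 30 mm behind the reported TCP, not 8 mm ahead of it as the description says. The wrist camera's depth (about 36 mm behind) pointed the same way. I therefore went down in small steps until the force showed contact.

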